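# Slide the amber filter home in the corner stop

### The arm

A 6-joint arm with a two-finger parallel gripper is mounted at the origin on the work surface. World frame = base frame: x ahead of the robot, y to its left, z up, the work surface at z = 0. Lengths are in mm, angles in rad, forces in N, time in s.
With the tool pointing down it reaches from about 375 to 900 mm from the base axis. Payload 3.1 kg.
Tool frame: the origin (TCP) lies at the very end of the fingers, on their centre line; the grasp point (between the pads) lies 19 mm behind it; z points along the fingers, y is the direction in which the jaws open and shut (so a half turn about z gives the same grasp; the last joint's range is limited). The gripper opens to 87 mm and grips with 3 to 60 N. Pads are 19 mm wide; open, the fingers measure 117 mm over their backs; the gripper's body (75 mm by 190 mm) begins 51 mm behind the grasp point.
Start: joints at [-1.526, 0.527, 1.433, -0, 1.181, -0.178], TCP at [138.736, -609.384, 222.548] pointing down, gripper open.
Joint ranges: [-3.08, 3.08], [-0.75, 2.2], [0.22, 2.44], [-1.43, 4.57], [0, 2.65], [-2.85, 2.85]. Speed limits (rad/s): [2.79, 2.79, 3.14, 3.14, 3.14, 3.14].

### API

Orientations are given as a rotation vector (axis times angle).
In Python, from bench import get_state, snapshot, bot gives the robot as it stands.
- The arm moves only by the shell command python3 -m creep 'ROWS' [FORCE]. ROWS is a JSON object of lists of equal length, an entry for each row: "grip": the opening, from 0 (shut) to 1 (fully open); "offset": the shift along the tool's x, y, z in mm, a list of three; "angular": the turn, a rotation vector about the tool's x, y, z in rad, a list of three. A call has exactly 10 rows; each row shifts and turns the commanded pose from where the row before left it, along the tool's axes as they then stand; what a row does not reach is not made up. A row lasts 1/10 s, in which the tool goes at most 50 mm and 8.59 degrees, less where a joint would pass 70% of its speed; a pose out of reach is approached as far as the arm can. A call with a gripper value outside its range is refused whole. The fingers move at their own pace and stop on an object; FORCE is the grip in N (left out, the last holds). Time passes only in rows, so rows that do not move let the fingers close, or fill a call up. It gives the time, the measured TCP pose, the force and the opening at its end, in the units of the state.
- get_state(): the state, without advancing time (a new reading comes with each control period).
- snapshot(name): name is "scene" or "top" or "wrist"; returns a dict with "frame" (384x512x3 uint8, red, green, blue), "depth" (384x512 float32, mm along the optical axis (not along the pixel's ray), 0 where there is no reading), "mtx" (3x3 intrinsics, pixels), "distortion" ([k1, k2, p1, p2, k3] as OpenCV has them; the pictures are not rectified), "rvec" (rotation vector, rad) and "tvec" (3), from world to camera coordinates, as OpenCV has them. Camera axes: x right, y down, z forward; pixel columns grow to the right and rows downward; lengths in mm; the calibration is good to about 2 mm. A picture is of the moment at which its call begins.
- bot.job_done(): hands the job in, once; it reports no verdict.
The state is a dict: "time_s": time; "joints": joint angles; "joint_vel": joint speeds; "joint_efforts": joint torques, N m; "ee_pos": TCP position; "eef_rot": TCP orientation; "wrist_force": force on the tool from outside, world axes, zero at the start; "ft_torque": the same for the moment, N m; "finger_gap": finger opening in mm.
Only numpy, scipy, OpenCV 4.12 (cv2) and the standard library are available. Lean on these libraries where they do the work, as an engineer would, in place of code of your own. Each camera call takes 0.05 s, during which the arm holds its last target.

### The job

Slide the amber (orange) filter slide along the bench, without lifting it, into the inside corner of the aluminium right-angle stop until its sides sit flush against both bars, so that it can later be picked up from a known spot. Leave the blue and green slides where they are.

Things in the scene. Friction and masses are not known exactly. Their poses are not given: they have to be found in the camera images.
- amber_slide: Square amber filter slide, white frame with amber window, 50 x 50 x 8 mm, about 30 to 65 g, loose on the bench. Origin: centre of its underside; x, y along its sides, z up. Amber shows as orange. The one to move. It starts inside the stop's angle near either bar, 130 to 160 mm along it from the corner, turned up to 20 degrees. Home, its centre lies 25 mm from each bar's inner face.
- blue_slide: Square blue filter slide, white frame with blue window, 50 x 50 x 8 mm, about 30 to 65 g, loose on the bench. Origin: centre of its underside; x, y along its sides, z up. Must stay where it is.
- green_slide: Square green filter slide, white frame with green window, 50 x 50 x 8 mm, about 30 to 65 g, loose on the bench. Origin: centre of its underside; x, y along its sides, z up. Must stay where it is. The blue and green slides lie one near the other bar and one far out between the two bars; the straight way along the amber slide's own bar is free.
- corner_stop: Fixed right-angle stop: two bright aluminium bars 12 mm wide, 12 mm high, inner faces 220 mm long. Origin at the inside corner, at bench level, z up. One inner face runs along the stop's +x (roughly away from the robot), the other along its +y (roughly to the robot's left), turned up to 15 degrees; the bars lie outside, at negative y and negative x, so the slide belongs at x > 0, y > 0.
Things that resemble listed ones, but are neither listed nor needed, are in the scene too. Leave any brown or pink look-alike of the amber_slide alone.

How it is judged (in metres and radians):
At the end, for the whole second after the job is handed in: The amber slide lies flat and still on the bench in the inside corner of the stop, its centre within 10 mm of the fully home place (25 mm from both inner faces) along each bar and its sides square with the bars within 10 degrees; the blue and green slides are within 15 mm of where they started (x of amber_slide in the frame of corner_stop between 0.02 and 0.035 m and y of amber_slide in the frame of corner_stop between 0.02 and 0.035 m and (angle between the x axis of amber_slide and the x axis of corner_stop, either way round below 0.175 rad or angle between the x axis of amber_slide and the y axis of corner_stop, either way round below 0.175 rad) and angle between amber_slide's own z axis and vertical below 0.1 rad and height (world z) of amber_slide below 0.005 m and linear speed of amber_slide below 0.01 m/s and distance of each of blue_slide, green_slide from where it was at the start of the episode below 0.015 m); the robot touches nothing.
It fails at once if the amber slide is lifted more than 15 mm off the bench (height (world z) of amber_slide above 0.015 m).
It fails at once if the blue or the green slide is moved more than 15 mm (distance of any of blue_slide, green_slide from where it was at the start of the episode above 0.015 m).
It also fails if it takes over 45 s, if anything falls off the work surface, if the arm or the gripper's body presses on something with over 40 N, if the wrist force passes 120 N, or if a joint passes its speed limit or range.

## Working session

There is one attempt and no reset: what is moved stays moved. The work goes in short steps, Python scripts to look and compute and a shell command to move; the robot and the scene stay as the last step left them, time stands still between calls to the robot, and variables do not carry over. Pictures are saved under pics/ and viewed, and the job is handed in when it is done.

```bash
mkdir -p pics; ls; python3 - <<'E'
from bench import get_state,snapshot
import cv2,pickle
print(get_state())
for n in ("top","scene"):
    s=snapshot(n); pickle.dump(s,open(f"{n}0.pkl","wb"))
    cv2.imwrite(f"pics/{n}0.png",s["frame"][:,:,::-1])
E
```

```text
pics
{'time_s': 0.0, 'joints': array([-1.52549601e+00,  5.28503320e-01,  1.43387350e+00, -1.51402391e-05,
        1.18141265e+00, -1.78506959e-01]), 'joint_vel': array([-0.0006958 , -0.00033962, -0.00046489,  0.00049755,  0.00295679,
        0.00205908]), 'joint_efforts': array([ 4.13173202e-04, -4.40045035e+01, -1.76594549e+01,  6.33702613e-02,
        5.84321085e-02, -1.57035120e-04]), 'ee_pos': array([ 138.70157473, -608.67109231,  221.55798235]), 'eef_rot': array([-3.11976282e+00, -3.50586490e-01, -2.07572888e-04]), 'wrist_force': array([-0.23452483,  0.08403119,  0.1830539 ]), 'ft_torque': array([ 0.03668582, -0.0051983 , -0.0521198 ]), 'finger_gap': 86.99470696051075}
```

View pics/top0.png

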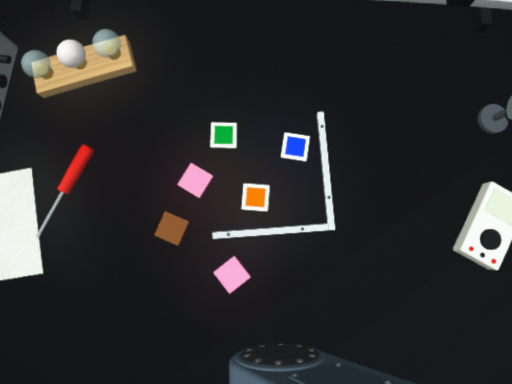

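View pics/scene0.png

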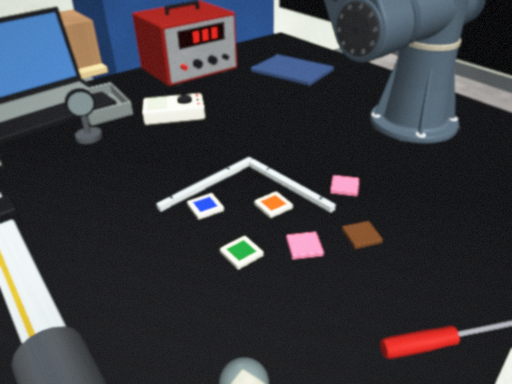

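The top view shows the stop's inside corner at about (330,226), with one bar running up to (321,113) and the other left to (214,236). Amber is at (256,197) near the left bar, blue at (295,147), green at (224,135). I'll enlarge it.

```bash
python3 - <<'E'
import cv2,pickle
s=pickle.load(open("top0.pkl","rb"))
f=s["frame"][95:255,165:350,::-1]
cv2.imwrite("pics/crop0.png",cv2.resize(f,None,fx=4,fy=4,interpolation=cv2.INTER_CUBIC)[:600])
print(s["mtx"],s["distortion"],s["rvec"],s["tvec"])
E
```

```text
[[403.26277107   0.         256.70398898]
 [  0.         403.26277107 191.37949816]
 [  0.           0.           1.        ]] [-0.08469954  0.          0.          0.          0.        ] [ 2.18824361 -2.13196533  0.13683845] [ 29.47239693 493.3158565  719.7694724 ]
```

View pics/crop0.png

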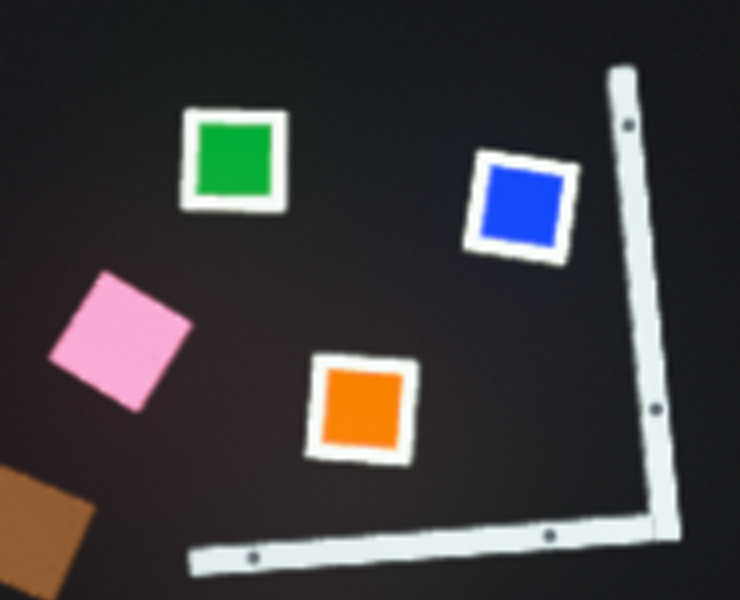

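Crop pixels: amber corners (313,353),(419,360),(411,466),(305,458). The y-bar's inner edge runs (188,550)-(648,516), the x-bar's (608,75)-(648,516).

```bash
cat > h.py <<'E'
import numpy as np,cv2,pickle
def p2w(s,uv,z):
    uv=np.array(uv,float).reshape(-1,1,2)
    n=cv2.undistortPoints(uv,s["mtx"],np.array(s["distortion"]))[:,0]
    R=cv2.Rodrigues(np.array(s["rvec"]))[0];t=np.array(s["tvec"]).ravel()
    C=-R.T@t; d=np.c_[n,np.ones(len(n))]@R
    return C+d*((z-C[2])/d[:,2])[:,None]
def w2p(s,P):
    return cv2.projectPoints(np.array(P,float),np.array(s["rvec"]),np.array(s["tvec"]),s["mtx"],np.array(s["distortion"]))[0][:,0]
def crop(a,x0,y0,k=4): return (np.array(a,float)+.5)/k-.5+[x0,y0]
def tostop(P,c,ang):
    d=np.array(P)[...,:2]-c; r=np.array([[np.cos(ang),np.sin(ang)],[-np.sin(ang),np.cos(ang)]])
    return d@r.T
E
python3 - <<'E'
from h import *
np.set_printoptions(precision=1,suppress=True)
s=pickle.load(open("top0.pkl","rb"))
c=lambda a:crop(a,165,95)
bar=p2w(s,c([(188,550),(648,516),(608,68)]),12);print(bar)
y=bar[0]-bar[1];x=bar[2]-bar[1]
print(np.linalg.norm(x),np.linalg.norm(y),np.arctan2(x[1],x[0]),np.arctan2(-y[0],y[1]))
ang=(np.arctan2(x[1],x[0])+np.arctan2(-y[0],y[1]))/2
for n,q in dict(amber=[(313,353),(419,360),(411,466),(305,458)],blue=[(478,149),(580,163),(566,266),(463,250)],green=[(183,108),(288,111),(287,213),(180,211)]).items():
    P=p2w(s,c(q),8)
    print(n,P[:,:2].tolist(),"side",np.linalg.norm(P-np.roll(P,1,0),axis=1),"c",P.mean(0),"stop",tostop(P.mean(0),bar[1][:2],ang)); print(tostop(P,bar[1][:2],ang))
P=p2w(s,c([(105,270),(193,324),(138,412),(48,358),(-8,460),(96,508)]),8);print(tostop(P,bar[1][:2],ang))
for p in [(240,178),(256,197),(280,200),(224,135)]: print(s["depth"][p[1],p[0]])
print(ang)
R=cv2.Rodrigues(np.array([-3.11976,-.350586,0]))[0];print(R.round(3))
E
```

```text
[[415.1 125.2  12. ]
 [436.6 -91.7  12. ]
 [655.5 -71.4  12. ]]
219.8601221641483 217.92935515077355 0.0926723176926492 0.0989795925694754
amber [[510.8377258271943, 69.2127795278059], [508.79534737856375, 18.279077432209707], [457.7671709257945, 20.969212735868897], [460.26124080456145, 71.51550818094907]] side [50.6 51.  51.1 50.6] c [484.4  45.    8. ] stop [ 60.7 131.5]
[[ 89.3 153.1]
 [ 82.4 102.6]
 [ 31.9 110.1]
 [ 39.2 160.2]]
blue [[613.6975405457698, -8.333149815564816], [608.1413890282042, -58.37158069406775], [556.6595068714092, -51.942661269362496], [563.1465514887251, -1.8717601643210244]] side [51.  50.3 51.9 50.5] c [585.4 -30.1   8. ] stop [154.  47.]
[[184.3  66. ]
 [173.9  16.8]
 [123.3  28.1]
 [134.6  77.3]]
green [[630.5564571083029, 136.67691136558196], [630.3208120547474, 85.11012741277713], [579.1548594424264, 83.9105047553096], [578.8229577352753, 135.9414488084609]] side [51.7 51.6 51.2 52. ] c [604.7 110.4   8. ] stop [186.7 185.1]
[[214.9 208.8]
 [209.8 157.5]
 [158.7 161.2]
 [163.4 213. ]]
[[136.8 250.8]
 [107.4 209.8]
 [ 66.7 238.5]
 [ 95.8 280.4]
 [ 48.5 309.5]
 [ 22.2 260.9]]
782.98566
771.4289
778.66125
786.7491
0.0958259551310623
[[ 1.   0.2 -0. ]
 [ 0.2 -1.   0. ]
 [ 0.  -0.  -1. ]]
```

Sizes fit: sides about 51 mm, bars about 219 mm. The stop's corner is at (436.6,-91.7), turned 0.096 rad. Amber sits at stop (61,131) mm and is turned about 8°. With the fingers shut I'll push it −x to the y-bar first, then −y along that bar into the corner.

```bash
python3 -m creep '{"grip":[0,0,0,0,0,0,0,0,0,0],"offset":[[0,0,0],[25.3,-34.3,5],[25.3,-34.3,5],[25.3,-34.3,5],[25.3,-34.3,5],[25.3,-34.3,5],[25.3,-34.3,5],[25.3,-34.3,5],[25.3,-34.3,5],[25.3,-34.3,5]],"angular":[[0,0,0.128],[0,0,0],[0,0,0],[0,0,0],[0,0,0],[0,0,0],[0,0,0],[0,0,0],[0,0,0],[0,0,0]]}' 10
python3 -m creep '{"grip":[0,0,0,0,0,0,0,0,0,0],"offset":[[25.3,-34.3,5],[25.3,-34.3,5],[25.3,-34.3,5],[25.3,-34.3,5],[25.3,-34.3,5],[25.3,-34.3,5],[25.3,-34.3,5],[25.3,-34.3,5],[25.3,-34.3,5],[0,0,0]],"angular":[[0,0,0],[0,0,0],[0,0,0],[0,0,0],[0,0,0],[0,0,0],[0,0,0],[0,0,0],[0,0,0],[0,0,0]]}'
cat >> h.py <<'E'
def where():
    from bench import get_state
    g=get_state(); R=cv2.Rodrigues(g["eef_rot"])[0]
    print(g["time_s"],"tcp",g["ee_pos"].round(1),"stop",tostop(g["ee_pos"],np.array([436.6,-91.7]),.0958).round(1),"yaw",np.arctan2(R[1,0],R[0,0]).round(4),"F",g["wrist_force"].round(1),"gap",round(g["finger_gap"],1),"j6",g["joints"][5].round(2))
def pic(n,f):
    from bench import snapshot
    s=snapshot(n); pickle.dump(s,open(f+".pkl","wb")); cv2.imwrite(f"pics/{f}.png",s["frame"][:,:,::-1]); return s
E
python3 -c "
from h import *
where();pic('wrist','w1')"
```

```text
time_s: 1.1
ee_pos: [336.3, -278.7, 177.3]
eef_rot: [-3.138, -0.149, 0.0]
wrist_force: [0.8, -0.4, 0.4]
finger_gap: 14.7
time_s: 2.1
ee_pos: [535.2, 52.7, 131.9]
eef_rot: [-3.137, -0.159, -0.003]
wrist_force: [-0.4, -0.5, -0.5]
finger_gap: 0.4
2.1 tcp [535.2  52.7 131.9] stop [111.9 134.3] yaw 0.1012 F [-0.4 -0.5 -0.5] gap 0.4 j6 1.36
```

View pics/w1.png

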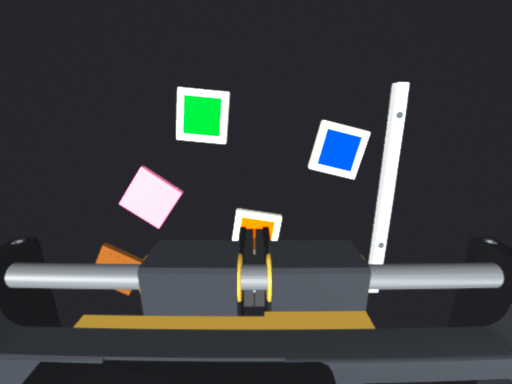

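```bash
python3 -c "
from h import *
where()"
```

```text
2.15 tcp [533.5  50.8 131.9] stop [110.1 132.6] yaw 0.1003 F [-1.   0.5 -0.5] gap 0.5 j6 1.36
```

The wrist view shows the shut fingertips at about (255,240), just in front of amber, with green and blue well clear. Descending.

```bash
python3 -m creep '{"grip":[0,0,0,0,0,0,0,0,0,0],"offset":[[0,0,14],[0,0,14],[0,0,14],[0,0,14],[0,0,14],[0,0,14],[0,0,14],[0,0,12],[0,0,8],[0,0,0]],"angular":[[0,0,0],[0,0,0],[0,0,0],[0,0,0],[0,0,0],[0,0,0],[0,0,0],[0,0,0],[0,0,0],[0,0,0]]}'
python3 -c "
from h import *
where();pic('scene','s2');pic('top','t2')"
```

```text
time_s: 3.15
ee_pos: [532.0, 48.3, 13.6]
eef_rot: [-3.138, -0.149, 0.004]
wrist_force: [-0.8, -1.0, 0.1]
finger_gap: 0.4
3.15 tcp [532.   48.3  13.6] stop [108.4 130.2] yaw 0.095 F [-0.8 -1.   0.1] gap 0.4 j6 1.36
```

View pics/s2.png

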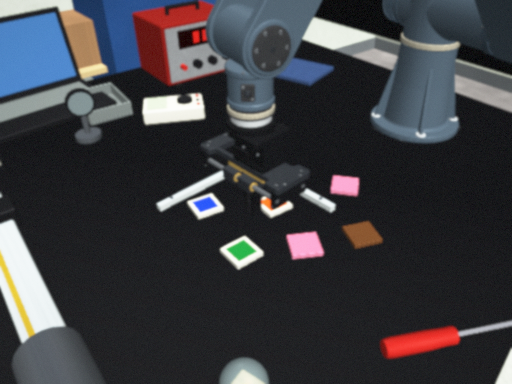

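The fingertips stand at (248,197), just beyond amber and clear of it. Now I'll lower them, then push −x.

```bash
python3 -m creep '{"grip":[0,0,0,0,0,0,0,0,0,0],"offset":[[0,0,4],[0,0,4],[0,0,0],[-4,0,0],[-4,0,0],[-4,0,0],[-4,0,0],[-4,0,0],[-4,0,0],[0,0,0]],"angular":[[0,0,0],[0,0,0],[0,0,0],[0,0,0],[0,0,0],[0,0,0],[0,0,0],[0,0,0],[0,0,0],[0,0,0]]}'
python3 -c "
from h import *
where()"
python3 -m creep '{"grip":[0,0,0,0,0,0,0,0,0,0],"offset":[[-3,0,0],[-3,0,0],[-3,0,0],[-3,0,0],[-3,0,0],[-3,0,0],[-3,0,0],[0,0,0],[0,0,0],[0,0,0]],"angular":[[0,0,0],[0,0,0],[0,0,0],[0,0,0],[0,0,0],[0,0,0],[0,0,0],[0,0,0],[0,0,0],[0,0,0]]}'
python3 -c "
from h import *
where();pic('top','t3')"
```

```text
time_s: 4.25
ee_pos: [508.1, 46.5, 6.5]
eef_rot: [-3.138, -0.15, 0.002]
wrist_force: [-0.3, -0.4, -0.4]
finger_gap: 0.7
4.25 tcp [508.1  46.5   6.5] stop [ 84.4 130.7] yaw 0.0957 F [-0.3 -0.4 -0.4] gap 0.7 j6 1.35
time_s: 5.25
ee_pos: [488.3, 44.4, 6.5]
eef_rot: [-3.138, -0.15, -0.0]
wrist_force: [0.1, 0.6, -0.7]
finger_gap: 0.4
5.25 tcp [488.3  44.4   6.5] stop [ 64.4 130.6] yaw 0.0958 F [ 0.1  0.6 -0.7] gap 0.4 j6 1.34
```

View pics/t3.png

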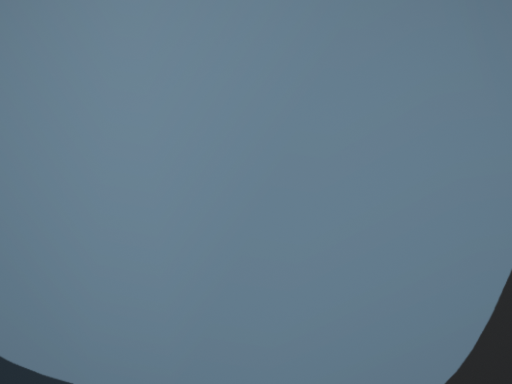

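The arm blocks the top camera. At z=6.5 the fingers overlap the slide only slightly, so I'll check with the other cameras.

```bash
python3 -c "
from h import *
s=pic('scene','s3');cv2.imwrite('pics/s3c.png',cv2.resize(s['frame'][130:270,140:340,::-1],None,fx=4,fy=4,interpolation=cv2.INTER_CUBIC))
pic('wrist','w3')"
```

```text
(no output)
```

View pics/s3c.png

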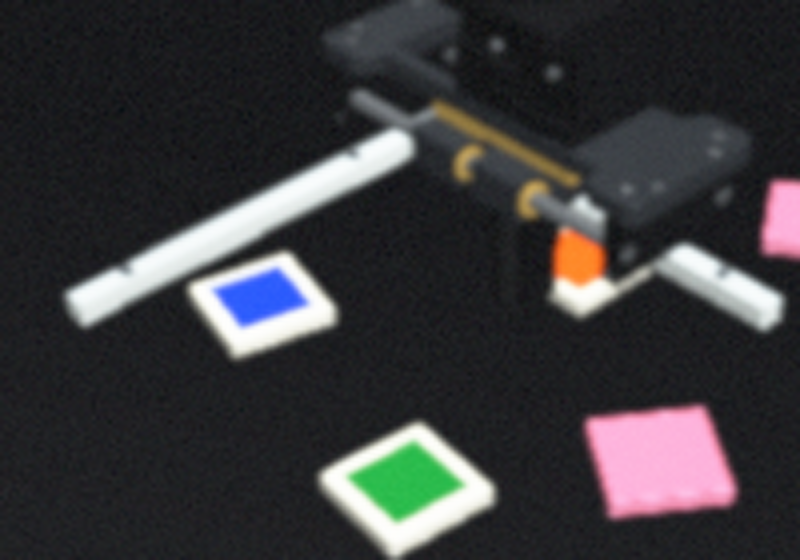

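View pics/w3.png

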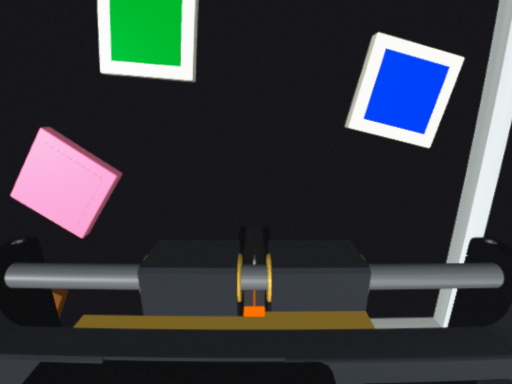

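```bash
python3 - <<'E'
from h import *
np.set_printoptions(precision=1,suppress=True)
s=pickle.load(open('s3.pkl','rb'));s0=pickle.load(open('scene0.pkl','rb'))
P=[[488.3,44.4,6.5],[484.4,45,8],[510.8,69.2,8],[508.8,18.3,8],[457.8,21,8],[460.3,71.5,8],[436.6,-91.7,12],[415.1,125.2,12],[585.4,-30.1,8]]
print((w2p(s,P)-[140,130])*4)
q=crop([(553,295),(580,318),(655,262)],140,130);print(tostop(p2w(s,q,4),np.array([436.6,-91.7]),.0958))
f=s0['frame'][130:270,140:340,::-1];f=cv2.resize(f,None,fx=4,fy=4)
cv2.imwrite('pics/s0c.png',f)
E
```

```text
[[522.8 292.3]
 [530.2 287.1]
 [518.9 335.1]
 [453.2 279.9]
 [541.3 242.4]
 [607.4 294.4]
 [435.2 123.5]
 [761.9 305.6]
 [258.1 293.3]]
[[ 53.3 138.2]
 [ 56.8 158.8]
 [  0.3 153.9]]
```

View pics/s0c.png

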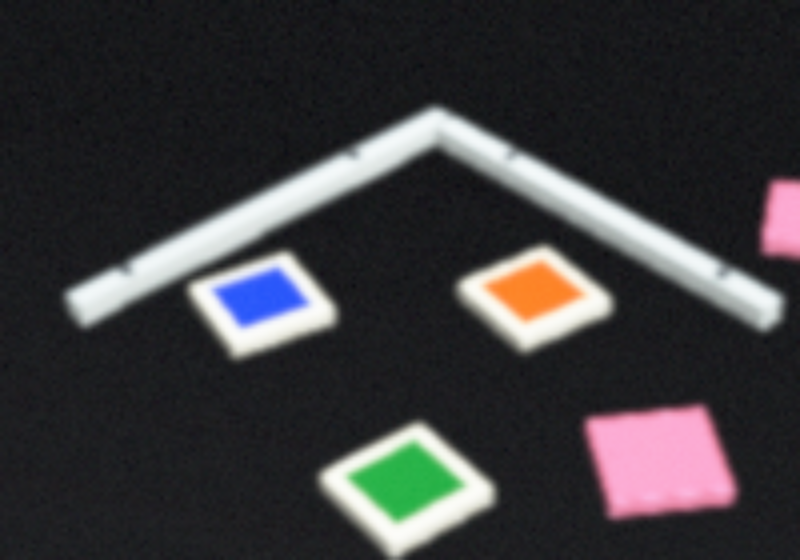

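Amber moved with the fingers: its near face is at stop x≈55, so about 5 mm remain to the y-bar. I'll lower 2 mm, push the rest of the way, then back off.

```bash
python3 -m creep '{"grip":[0,0,0,0,0,0,0,0,0,0],"offset":[[1,0,0],[0,0,2],[-2,0,0],[-1,0,0],[-1,0,0],[-1,0,0],[-1,0,0],[0,0,0],[0,0,0],[0,0,0]],"angular":[[0,0,0],[0,0,0],[0,0,0],[0,0,0],[0,0,0],[0,0,0],[0,0,0],[0,0,0],[0,0,0],[0,0,0]]}'
python3 -c "
from h import *
where()"
```

```text
time_s: 6.4
ee_pos: [484.8, 43.9, 4.8]
eef_rot: [3.138, 0.15, 0.005]
wrist_force: [4.2, 2.5, -0.1]
finger_gap: 0.4
6.4 tcp [484.8  43.9   4.8] stop [ 60.9 130.4] yaw 0.0956 F [ 4.2  2.5 -0.1] gap 0.4 j6 1.33
```

Contact with the bar shows as about 4 N. Next I back off, rise, and go round to amber's +y side with a quarter turn.

```bash
python3 -m creep '{"grip":[0,0,0,0,0,0,0,0,0,0],"offset":[[7,0,0],[8,0,0],[0,0,-12],[0,0,-12],[0,0,-12],[0,0,-12],[-12,-13,0],[-12,-13,0],[-12,-13,0],[-13,-13,0]],"angular":[[0,0,0],[0,0,0],[0,0,0],[0,0,0],[0,0,0],[0,0,0],[0,0,0],[0,0,0],[0,0,0],[0,0,0]]}'
python3 -m creep '{"grip":[0,0,0,0,0,0,0,0,0,0],"offset":[[0,0,0],[0,0,0],[0,0,0],[0,0,0],[0,0,0],[0,0,0],[0,0,0],[0,0,0],[0,0,0],[0,0,0]],"angular":[[0,0,-0.143],[0,0,-0.143],[0,0,-0.143],[0,0,-0.143],[0,0,-0.143],[0,0,-0.143],[0,0,-0.143],[0,0,-0.143],[0,0,-0.143],[0,0,-0.143]]}'
python3 -m creep '{"grip":[0,0,0,0,0,0,0,0,0,0],"offset":[[0,0,0],[0,0,0],[0,0,0],[0,0,0],[0,0,0],[0,0,0],[0,0,0],[0,0,0],[0,0,0],[0,0,0]],"angular":[[0,0,-0.141],[0,0,0],[0,0,0],[0,0,0],[0,0,0],[0,0,0],[0,0,0],[0,0,0],[0,0,0],[0,0,0]]}'
python3 -c "
from h import *
where();pic('wrist','w4');pic('scene','s4')"
```

```text
time_s: 7.4
ee_pos: [441.9, 93.8, 52.2]
eef_rot: [-3.138, -0.151, 0.003]
wrist_force: [-0.1, 0.0, 0.6]
finger_gap: 0.7
time_s: 8.4
ee_pos: [442.6, 93.5, 52.1]
eef_rot: [-2.262, -2.178, 0.002]
wrist_force: [0.2, 0.4, 0.2]
finger_gap: 0.1
time_s: 9.4
ee_pos: [444.4, 92.4, 52.6]
eef_rot: [2.113, 2.325, 0.0]
wrist_force: [0.5, 0.0, -0.7]
finger_gap: 0.6
9.4 tcp [444.4  92.4  52.6] stop [ 25.4 182.5] yaw 1.6666 F [ 0.5  0.  -0.7] gap 0.6 j6 -0.14
```

View pics/w4.png

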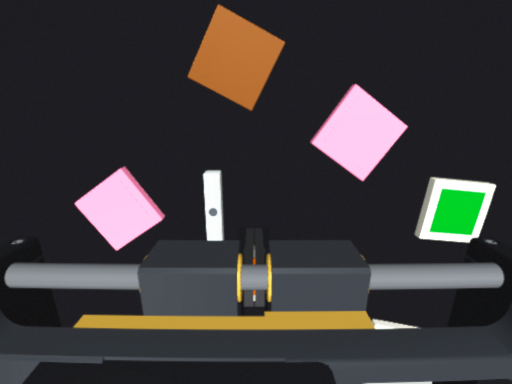

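View pics/s4.png

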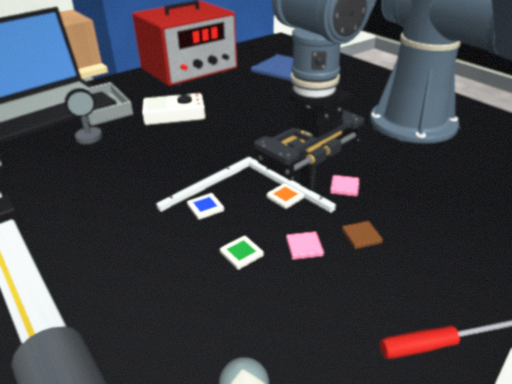

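The scene view shows amber at (286,196) against the y-bar, with the fingers above its left side and clear of the pink pieces. I descend and push −y along the bar.

```bash
python3 -m creep '{"grip":[0,0,0,0,0,0,0,0,0,0],"offset":[[0,0,8],[0,0,10],[0,0,10],[0,0,10],[0,0,6],[0,0,4],[0,0,0],[0,0,0],[-5,0,0],[-5,0,0]],"angular":[[0,0,0],[0,0,0],[0,0,0],[0,0,0],[0,0,0],[0,0,0],[0,0,0],[0,0,0],[0,0,0],[0,0,0]]}'
python3 -c "
from h import *
where()"
python3 -m creep '{"grip":[0,0,0,0,0,0,0,0,0,0],"offset":[[-5,0,0],[-5,0,0],[-5,0,0],[-5,0,0],[-5,0,0],[-5,0,0],[-5,0,0],[-5,0,0],[-5,0,0],[-5,0,0]],"angular":[[0,0,0],[0,0,0],[0,0,0],[0,0,0],[0,0,0],[0,0,0],[0,0,0],[0,0,0],[0,0,0],[0,0,0]]}'
python3 -c "
from h import *
where();pic('scene','s5')"
```

```text
time_s: 10.5
ee_pos: [445.7, 82.2, 4.9]
eef_rot: [2.111, 2.325, 0.001]
wrist_force: [-0.4, -0.5, 0.0]
finger_gap: 0.3
10.5 tcp [445.7  82.2   4.9] stop [ 25.7 172.3] yaw 1.6672 F [-0.4 -0.5  0. ] gap 0.3 j6 -0.16
time_s: 11.5
ee_pos: [450.3, 32.3, 4.5]
eef_rot: [2.112, 2.325, 0.0]
wrist_force: [-0.1, 1.0, 1.3]
finger_gap: 0.2
11.5 tcp [450.3  32.3   4.5] stop [ 25.5 122.2] yaw 1.6668 F [-0.1  1.   1.3] gap 0.2 j6 -0.27
```

View pics/s5.png

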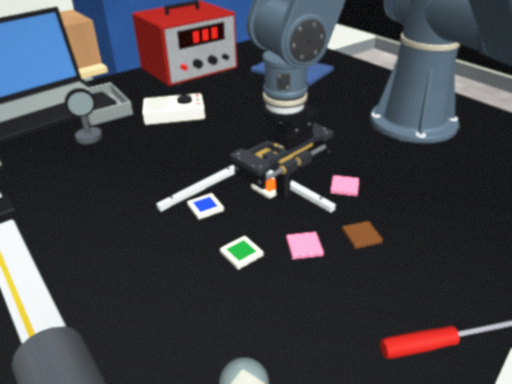

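Amber, at about (268,190), is moving ahead of the fingers. The fingers have about 62 mm to go, and I'll slow down near the end.

```bash
python3 -m creep '{"grip":[0,0,0,0,0,0,0,0,0,0],"offset":[[-5,0,0],[-5,0,0],[-5,0,0],[-5,0,0],[-5,0,0],[-5,0,0],[-5,0,0],[-5,0,0],[-5,0,0],[-5,0,0]],"angular":[[0,0,0],[0,0,0],[0,0,0],[0,0,0],[0,0,0],[0,0,0],[0,0,0],[0,0,0],[0,0,0],[0,0,0]]}'
python3 -c "
from h import *
where()"
python3 -m creep '{"grip":[0,0,0,0,0,0,0,0,0,0],"offset":[[-2,0,0],[-2,0,0],[-2,0,0],[-2,0,0],[-1,0,0],[-1,0,0],[-1,0,0],[0,0,0],[0,0,0],[0,0,0]],"angular":[[0,0,0],[0,0,0],[0,0,0],[0,0,0],[0,0,0],[0,0,0],[0,0,0],[0,0,0],[0,0,0],[0,0,0]]}'
python3 -c "
from h import *
where();pic('scene','s6')"
```

```text
time_s: 12.55
ee_pos: [455.0, -17.4, 4.5]
eef_rot: [2.112, 2.325, 0.0]
wrist_force: [0.1, 0.0, 0.2]
finger_gap: 0.6
12.55 tcp [455.  -17.4   4.5] stop [25.4 72.2] yaw 1.6668 F [0.1 0.  0.2] gap 0.6 j6 -0.38
time_s: 13.55
ee_pos: [456.0, -28.0, 4.6]
eef_rot: [2.112, 2.326, 0.0]
wrist_force: [0.4, 0.2, 0.4]
finger_gap: 0.7
13.55 tcp [456.  -28.    4.6] stop [25.4 61.6] yaw 1.6669 F [0.4 0.2 0.4] gap 0.7 j6 -0.4
```

View pics/s6.png

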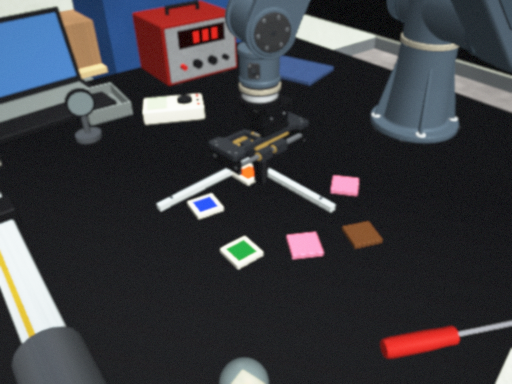

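Amber, at (248,172), is nearly in the corner but no bar contact is felt yet. I'll push a few more millimetres, then look at the force.

```bash
python3 -m creep '{"grip":[0,0,0,0,0,0,0,0,0,0],"offset":[[-1,0,0],[-0.5,0,0],[-0.5,0,0],[-0.5,0,0],[0,0,0],[0,0,0],[0,0,0],[0,0,0],[0,0,0],[0,0,0]],"angular":[[0,0,0],[0,0,0],[0,0,0],[0,0,0],[0,0,0],[0,0,0],[0,0,0],[0,0,0],[0,0,0],[0,0,0]]}'
python3 -c "
from h import *
where()"
```

```text
time_s: 14.6
ee_pos: [456.0, -30.1, 4.5]
eef_rot: [-2.112, -2.325, 0.0]
wrist_force: [1.5, 5.3, 0.3]
finger_gap: 0.5
14.6 tcp [456.  -30.1   4.5] stop [25.2 59.4] yaw 1.6667 F [1.5 5.3 0.3] gap 0.5 j6 -0.41
```

It now meets the x-bar at 5 N, with the TCP at 59.4 against 59.5 expected. Backing off, then clearing the view.

```bash
python3 -m creep '{"grip":[0,0,0,0,0,0,0,0,0,0],"offset":[[5,0,0],[10,0,0],[10,0,0],[0,0,-20],[0,0,-40],[0,0,-40],[0,0,-40],[20,0,-20],[40,0,0],[40,0,0]],"angular":[[0,0,0],[0,0,0],[0,0,0],[0,0,0],[0,0,0],[0,0,0],[0,0,0],[0,0,0],[0,0,0],[0,0,0]]}'
python3 -m creep '{"grip":[0,0,0,0,0,0,0,0,0,0],"offset":[[40,0,0],[40,0,0],[40,0,0],[40,0,0],[40,0,0],[40,0,0],[40,0,0],[20,0,0],[0,0,0],[0,0,0]],"angular":[[0,0,0],[0,0,0],[0,0,0],[0,0,0],[0,0,0],[0,0,0],[0,0,0],[0,0,0],[0,0,0],[0,0,0]]}'
python3 -c "
from h import *
where();s=pic('top','t7')
cv2.imwrite('pics/t7c.png',cv2.resize(s['frame'][95:245,165:350,::-1],None,fx=4,fy=4,interpolation=cv2.INTER_CUBIC))"
```

```text
time_s: 15.6
ee_pos: [444.5, 95.1, 165.7]
eef_rot: [2.112, 2.322, 0.003]
wrist_force: [0.3, -0.0, -0.1]
finger_gap: 0.6
time_s: 16.6
ee_pos: [414.3, 392.5, 164.1]
eef_rot: [2.11, 2.327, -0.003]
wrist_force: [-1.6, 0.3, -0.1]
finger_gap: 0.3
16.6 tcp [414.3 392.5 164.1] stop [ 24.1 484.1] yaw 1.6687 F [-1.6  0.3 -0.1] gap 0.3 j6 0.47
```

View pics/t7c.png

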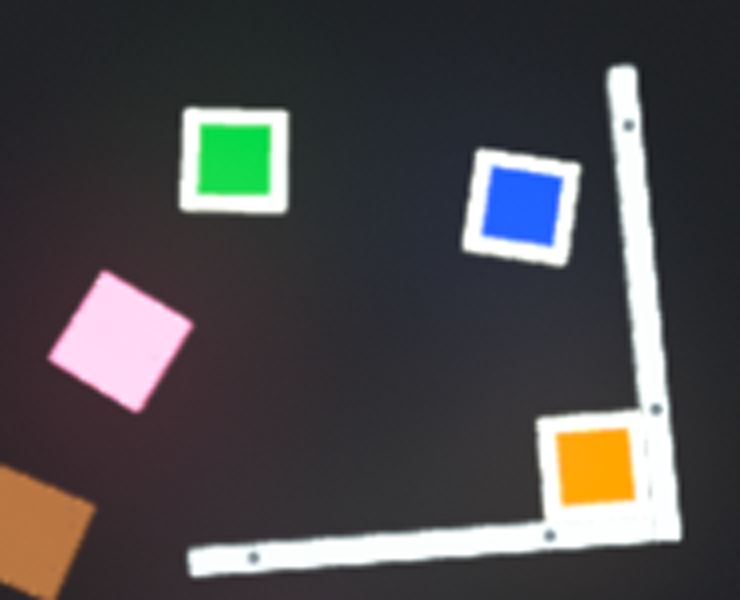

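Amber sits flush in the corner, its window corners at about (556,432),(629,428),(636,500),(561,506). Blue and green are unmoved. A numeric check follows.

```bash
python3 - <<'E'
from h import *
s=pickle.load(open('t7.pkl','rb'))
P=p2w(s,crop([(556,432),(629,428),(636,500),(561,506)],165,95),8)
Q=tostop(P,np.array([436.6,-91.7]),.0958);print(Q.round(1),Q.mean(0)); d=Q[0]+Q[1]-Q[2]-Q[3];print(np.degrees(np.arctan2(d[1],d[0])))
from bench import bot
if all(abs(Q.mean(0)-26)<5): bot.job_done(); print("handed in")
E
```

```text
[[43.2 39.8]
 [42.7  4.6]
 [ 8.1  4.3]
 [ 7.8 40.3]] [25.45619742 22.26831908]
-0.21710110415172917
the job is handed in; nothing more can be done
handed in
```

The amber slide is in the inside corner of the stop, flush against both bars, and the job was handed in at about 17 s. With the gripper shut, I pushed it first against the y-bar and then along that bar into the corner. I never gripped or lifted it. The look-alikes shown in the last picture (one pink, the brown) are also where they were; I didn't check the other pink one after the push.

- **Position:** the last top picture puts the slide's centre at about (25.5, 22.3) mm in the stop's frame, where home is (25, 25). It is square to the bars within about 0.2°.
- **Disagreement:** the 22.3 mm reading is lower than possible for a slide touching the bar, so it is about 3 mm off, slightly over the 2 mm calibration tolerance. The end of the push supports y being right: the fingertip stopped at 59.4 mm against 59.5 mm expected, with a contact force of about 5 N.
- **Other slides:** by eye, blue and green show at the same pixel positions as before the push. I did not measure them again.
- **Robot:** it had backed well clear of everything before hand-in.

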